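Uncap the test cartridge and clamp it in its dock

TASK

Take the yellow transport cap off the cartridge standing in the clamp dock and set it down in the steel tray, open side down. Then swing the dock's blue clamp lever over until it is fully shut across the cartridge, which stays seated in the dock. Leave the capped spare cartridge and the specimen jar where they are.

Things in the scene. Friction and masses are not known exactly. Their poses are not given: they have to be found in the camera images.
- dock: Fixed clamp dock: grey base plate 150 x 94 x 12 mm with a grey plastic socket block (72 x 66 mm, top 45 mm above the bench) and two grey hinge ears behind it, 102 mm high, 50 mm apart over their outsides. Origin on the bench under the centre of the socket; z up; the hinge lies on its +x side, and the lever shuts towards its -x. The base plate reaches from x = -55 to +95 mm.
- clamp (a joint): Angle of the blue clamp lever in rad: 0 = fully shut, lying level towards the dock's -x over the cartridge; grows as it is swung up and back (1.57 = upright, 2.2 = end stop, leaning away to the dock's +x). A stiff hinge: it stays where it is left; about 1.5 N at the handle moves it. It starts open, leaning back. With the cap on it cannot shut.
- clamp_hinge (a point): Centre of the lever's hinge pin, 65 mm along the dock's +x from its origin and 90 mm above the bench; axes as the dock's; the pin runs along the dock's y.
- clamp_handle (a point): Centre of the lever's T handle, a round blue bar 14 mm thick and 56 mm long along the dock's y, 130 mm from the hinge pin. When shut it lies level with the hinge pin (90 mm above the bench), 65 mm on the dock's -x side. The lever arm is 22 mm wide and 10 mm thick.
- cartridge: White and blue test cartridge, 36 (x) x 30 (y) x 70 mm, standing loose in the dock's socket (2 mm play all round), its foot 12 mm above the bench, its top 82 mm. Origin at the centre of its underside, z up, axes as the dock's. The shut lever clears its top by 2 mm.
- cap: Loose yellow cap over the cartridge's top, 44 (x) x 38 (y) x 30 mm high, walls 2.5 mm, hollow 26 mm deep below, 1.5 mm play on the cartridge. Origin at the centre of its open underside, z up, axes as the dock's; at the start the underside is 56 mm and the flat top 86 mm above the bench. Weighs about 20 g.
- tray: Fixed shallow steel tray, 160 (x) x 140 (y) mm outside, walls 4 mm thick and 16 mm high, floor 4 mm above the bench. Origin at the centre of its underside, z up. It stands to the left or right of the dock; a white tube rack stands on the other side.
- spare_cartridge: Another cartridge of the same kind with its cap on (one piece, 44 x 38 x 74 mm), standing on the bench beyond the dock: to be left alone. Origin at the centre of its underside.
- specimen_jar: Clear jar with a red lid, 60 mm across and 65 mm high, standing on the bench beyond the dock: to be left alone. Origin at the centre of its underside.

How it is judged:
By the outcome, as a careful person would: the job done as asked, in the order asked, and still so for the second after the job is handed in, with the robot touching nothing.
It also fails if it takes over 54 s, if anything falls off the work surface, if the arm or the gripper's body presses on something with over 40 N, if the wrist force passes 120 N, or if a joint passes its speed limit or range.

ROBOT

A 6-joint arm with a two-finger parallel gripper is mounted at the origin on the work surface. World frame = base frame: x ahead of the robot, y to its left, z up, the work surface at z = 0. Lengths are in m, angles in rad, forces in N, time in s.
With the tool pointing down it reaches from about 0.425 to 0.925 m from the base axis. Payload 12.5 kg.
Tool frame: the origin (TCP) lies at the very end of the fingers, on their centre line; the grasp point (between the pads) lies 19 mm behind it; z points along the fingers, y is the line along which they close (so a half turn about z gives the same grasp; the last joint's range is limited). The gripper opens to 85 mm and grips with 20 to 120 N. Pads are 22 mm wide; open, the fingers measure 114 mm over their backs; the gripper's body (76 mm by 85 mm) begins 54 mm behind the grasp point. The pads swing forward as they close: fully open they stand 13 mm farther back than shut.
Start: joints at [1.206, 0.491, 1.559, -0, 1.092, -0.106], TCP at [0.16, 0.604, 0.231] pointing down, gripper open.
Joint ranges: [-3.1, 3.1], [-0.84, 2.19], [0.05, 2.79], [-1.13, 4.28], [0.06, 2.93], [-2.69, 2.69]. Speed limits (rad/s): [2.22, 2.22, 2.79, 3.14, 3.14, 3.14].

INTERFACE

Orientations are given as a 3x3 rotation matrix whose columns are the frame's x, y, z axes.
In Python, from station import sense, optics, ctrl gives the robot as it stands. The module is installed in compiled form; this text tells all that it offers.
- The arm moves only by the shell command python3 -m inch 'ROWS' [FORCE]. ROWS is JSON, a list of rows, each a list of 3 entries, a list of its own where there are three numbers: the shift along the tool's x, y, z in mm, then the turn, a rotation vector about the tool's x, y, z in degrees, then the opening, from 0 (shut) to 1 (fully open). In form: [[[x, y, z], [rx, ry, rz], gripper], ...]. A call has 1 to 10 rows; each row shifts and turns the commanded pose from where the row before left it, along the tool's axes as they then stand; what a row does not reach is not made up. A row lasts 1/8 s, in which the tool goes at most 62.5 mm and 10.7 degrees, less where a joint would pass 70% of its speed; a pose out of reach is approached as far as the arm can. A call with a gripper value outside its range is refused whole. The fingers move at their own pace and stop on an object; FORCE is the grip in N (left out, the last holds). Time passes only in rows, so rows that do not move let the fingers close. It gives the time, the measured TCP pose, the force, the opening and the grip force at its end, in the units of the state.
- sense(): the state, without advancing time (a new reading comes with each control period).
- optics.read_camera(name): name is "side" or "top"; returns a dict with "pixels" (400x640x3 uint8, blue, green, red), "z_map" (400x640 float32, m along the optical axis (not along the pixel's ray), 0 where there is no reading), "fx", "fy", "cx", "cy" (pixels), "extrinsics" (4x4, takes a point from camera to world coordinates). Camera axes: x right, y up, looking along -z (the intrinsics and any distortion apply to the point x, -y, -z); pixel columns grow to the right and rows downward; lengths in m; the calibration is good to about 2 mm. A picture is of the moment at which its call begins.
- ctrl.sign_off(): hands the job in; it is judged then, once.
The state is a dict: "time_s": time; "q": joint angles; "joint_vel": joint speeds; "effort": joint torques, N m; "position": TCP position; "ee_rot": TCP orientation; "force": force on the tool from outside, world axes, zero at the start; "wrist_torque": the same for the moment, N m; "opening": finger opening in m; "grip_force": force on a finger pad.
Only numpy, scipy, OpenCV 4.12 (cv2) and the standard library are available. Lean on these libraries where they do the work, as an engineer would, in place of code of your own. Each camera call takes 0.05 s, during which the arm holds its last target. There are 200 camera calls.

## Working session

There is one attempt and no reset: what is moved stays moved. The work goes in short steps, Python scripts to look and compute and a shell command to move; the robot and the scene stay as the last step left them, time stands still between calls to the robot, and variables do not carry over. Pictures are saved under pics/ and viewed, at most 10 in all, crops included, and the job is handed in when it is done.

```bash
mkdir -p pics
cat > h.py <<'E'
import numpy as np, cv2
from station import sense, optics, ctrl
def cam(n): return optics.read_camera(n)
def pts(c):
    h,w=c["z_map"].shape; u,v=np.meshgrid(np.arange(w),np.arange(h)); z=c["z_map"]
    P=np.stack([(u-c["cx"])/c["fx"]*z,-(v-c["cy"])/c["fy"]*z,-z,np.ones_like(z)],-1)
    W=P@np.array(c["extrinsics"]).T; W=W[...,:3]; W[z==0]=np.nan; return W
E
python3 - <<'E'
from h import *
for n in("top","side"):
    c=cam(n); cv2.imwrite(f"pics/{n}0.png",c["pixels"]); print(n,c.keys(),c["fx"],c["cx"],c["cy"],np.round(c["extrinsics"],3).tolist())
    W=pts(c); hsv=cv2.cvtColor(c["pixels"],cv2.COLOR_BGR2HSV)
    for nm,lo,hi in(("yel",(20,100,80),(35,255,255)),("blue",(95,120,50),(130,255,255)),("red",(0,130,60),(8,255,255))):
        m=cv2.inRange(hsv,lo,hi); k,l,s,ce=cv2.connectedComponentsWithStats(m)
        for i in range(1,k):
            if s[i,4]>60: 
                p=W[l==i]; print(nm,s[i].tolist(),np.round(np.nanmedian(p,0),3),np.round(np.nanpercentile(p,[2,98],axis=0),3).tolist())
s=sense();print(s)
E
```

```text
top dict_keys(['pixels', 'z_map', 'fx', 'fy', 'cx', 'cy', 'extrinsics']) 452.9491360006452 325.30518275284857 198.11974984813347 [[0.014, 0.983, -0.184, 0.386], [-1.0, 0.017, 0.012, 0.012], [0.015, 0.184, 0.983, 1.234], [0.0, 0.0, 0.0, 1.0]]
yel [216, 147, 22, 23, 340] [0.71  0.261 0.07 ] [[0.684, 0.238, -0.005], [0.757, 0.301, 0.076]]
yel [272, 207, 20, 21, 290] [0.55  0.109 0.084] [[0.527, 0.087, 0.042], [0.577, 0.132, 0.088]]
blue [581, 80, 29, 19, 157] [ 0.882 -0.66   0.182] [[0.843, -0.827, -0.002], [0.939, -0.649, 0.205]]
blue [129, 124, 43, 51, 598] [0.706 0.437 0.038] [[0.676, 0.434, 0.002], [0.797, 0.513, 0.067]]
blue [282, 160, 22, 20, 170] [0.649 0.079 0.213] [[0.634, 0.054, 0.164], [0.663, 0.098, 0.219]]
blue [284, 183, 10, 14, 99] [0.615 0.088 0.109] [[0.603, 0.079, 0.09], [0.625, 0.101, 0.143]]
red [415, 143, 21, 22, 356] [ 0.732 -0.269  0.063] [[0.705, -0.311, -0.004], [0.78, -0.243, 0.069]]
side dict_keys(['pixels', 'z_map', 'fx', 'fy', 'cx', 'cy', 'extrinsics']) 400.12262599923207 311.1954632034957 204.78800545151861 [[-0.951, 0.195, -0.241, 0.342], [-0.31, -0.6, 0.7
[... 2098 characters left out ...]
, -1.05623766e-01]), 'joint_vel': array([-1.40489304e-03, -5.99981751e-04, -2.01818044e-03,  1.52769121e-03,
        1.49604470e-03,  6.77109956e-05]), 'effort': array([ 2.47975549e-03, -6.19437790e+01, -2.62029183e+01, -9.45790816e-05,
        2.89414806e-03,  1.76542284e-05]), 'position': array([0.15984242, 0.60401935, 0.23079833]), 'ee_rot': array([[-9.66706206e-01,  2.55888616e-01, -3.57577928e-04],
       [ 2.55888836e-01,  9.66705819e-01, -8.73726265e-04],
       [ 1.22096059e-04, -9.36136802e-04, -9.99999554e-01]]), 'force': array([ 0.00965299,  0.44095884, -0.04256969]), 'wrist_torque': array([ 0.05207786, -0.0043385 , -0.01050444]), 'grip_force': 0.0, 'opening': 0.08529446996570775}
```

View pics/top0.png

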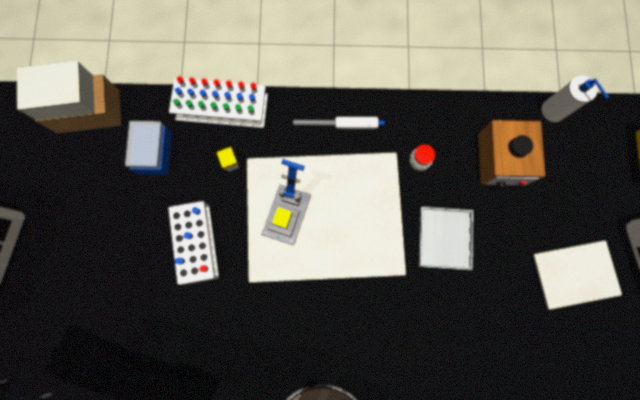

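View pics/side0.png

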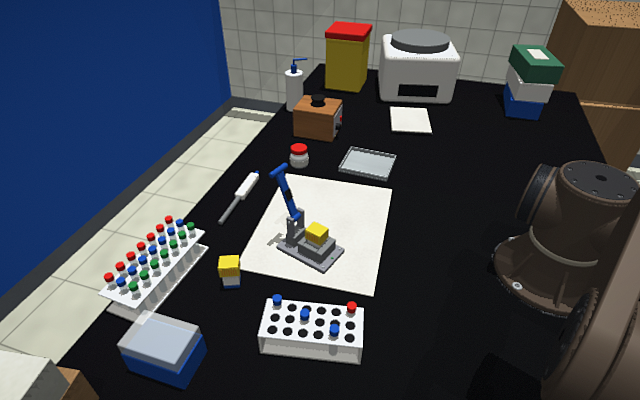

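Run:
```python
from h import *
def rect(p,nm):
    r=cv2.minAreaRect((p[:,:2]*1000).astype(np.float32)); print(nm,len(p),"ctr",np.round(r[0],1),"size",np.round(r[1],1),"ang",round(r[2],1),"z",np.round(np.median(p[:,2]),4))
for n in("top","side"):
    c=cam(n); W=pts(c); hsv=cv2.cvtColor(c["pixels"],cv2.COLOR_BGR2HSV)
    y=cv2.inRange(hsv,(20,100,80),(35,255,255))>0; b=cv2.inRange(hsv,(95,120,50),(130,255,255))>0
    X,Y,Z=W[...,0],W[...,1],W[...,2]
    near=(abs(X-.55)<.06)&(abs(Y-.11)<.06)
    rect(W[y&near&(Z>.08)],n+" cap top")
    hb=b&(abs(X-.64)<.09)&(abs(Y-.08)<.09)&(Z>.19); rect(W[hb],n+" handle")
    ds=(abs(X-.58)<.1)&(abs(Y-.1)<.08)&(abs(Z-.045)<.004)&~y&~b; rect(W[ds],n+" block")
    ds=(abs(X-.58)<.13)&(abs(Y-.1)<.1)&(abs(Z-.012)<.003)&~y&~b; rect(W[ds],n+" plate")
    ds=(abs(X-.61)<.07)&(abs(Y-.1)<.08)&(abs(Z-.101)<.004)&~y&~b; 
    if ds.sum()>4: rect(W[ds],n+" ears")
```

```text
top cap top 249 ctr [549.4 109. ] size [38.3 44. ] ang 72.6 z 0.0845
top handle 128 ctr [650.7  77.3] size [51.3 17.9] ang 73.8 z 0.2153
top block 362 ctr [569.5 102.4] size [ 65.8 114.2] ang 72.4 z 0.0437
top plate 586 ctr [568.2 102.5] size [ 93.4 149.3] ang 72.5 z 0.011
top ears 45 ctr [611.4  89.3] size [49.1 19.7] ang 73.6 z 0.0996
side cap top 221 ctr [550.5 113.4] size [38.  43.6] ang 71.8 z 0.0858
side handle 184 ctr [652.7  81.5] size [55.7 18.6] ang 69.1 z 0.2131
side block 440 ctr [570.8 106.1] size [ 67.3 115.8] ang 72.3 z 0.0451
side plate 581 ctr [569.4 106.5] size [ 95.4 150.3] ang 72.7 z 0.0121
side ears 54 ctr [612.9  92.8] size [50.9 20. ] ang 72.6 z 0.1016
```

```bash
cat > go.py <<'E'
import sys; from h import *
# usage: go.py x y z [yaw of tool y, deg]: remaining shift mm in tool axes (m world), tool-z turn deg
s=sense(); R=s["ee_rot"]; t=np.array(list(map(float,sys.argv[1:4])))
print("t",s["time_s"],"pos",s["position"].round(4),"shift",(R.T@(t-s["position"])*1000).round(1),"yawy",np.degrees(np.arctan2(R[1,1],R[0,1])).round(2),"tilt",R[:,2].round(3),"F",s["force"].round(1),"open",round(s["opening"],4),"grip",round(s["grip_force"],1))
E
python3 - <<'E'
from h import *
for n in("top","side"):
    c=cam(n); W=pts(c); X,Y,Z=W[...,0],W[...,1],W[...,2]
    for lo,hi,nm in((.012,.022,"rim"),(.001,.0075,"floor")):
        g=c["pixels"].min(2)>90
        m=((abs(X-.5)<.13)&(abs(Y+.31)<.12)&(Z>lo)&(Z<hi)&g).astype(np.uint8)
        k,l,s,ce=cv2.connectedComponentsWithStats(m); i=1+s[1:,4].argmax(); p=W[l==i] if nm=="floor" else W[m>0]
        r=cv2.minAreaRect((p[:,:2]*1000).astype(np.float32)); print(n,nm,len(p),np.round(r[0],1),np.round(r[1],1),round(r[2],1),np.median(p[:,2]).round(4))
E
python3 -m inch '[[[-15,-12,0],[0,0,0],1],[[-31,-23,0],[0,0,0],1],[[-31,-23,0],[0,0,0],1],[[-31,-23,0],[0,0,0],1],[[-31,-23,0],[0,0,0],1],[[-31,-23,0],[0,0,0],1],[[-31,-23,0],[0,0,0],1],[[-31,-23,0],[0,0,0],1],[[-31,-23,0],[0,0,0],1],[[-31,-23,0],[0,0,0],1]]' 25; python3 go.py .55 .1112 .15
```

```text
top rim 309 [ 510.8 -332.9] [141.1 160.4] 87.1 0.015
top floor 2083 [ 511.3 -335.8] [133.  152.3] 87.0 0.0036
side rim 193 [ 511.3 -328.9] [147.2 160.1] 87.1 0.0155
side floor 810 [ 512.6 -338.1] [120.1 150.7] 87.2 0.0044
time_s: 1.55
position: [0.3887, 0.3152, 0.2315]
ee_rot: [[-0.967, 0.256, 0.0], [0.256, 0.967, 0.0], [-0.0, 0.0, -1.0]]
force: [0.4, 0.3, -1.1]
opening: 0.0852
grip_force: 0.0
t 1.55 pos [0.3887 0.3152 0.2315] shift [-208.2 -155.9   81.5] yawy 75.15 tilt [ 0.  0. -1.] F [ 0.4  0.3 -1.1] open 0.0852 grip 0.0
```

```bash
python3 -m inch '[[[-35,-26,0],[0,0,0],1],[[-35,-26,0],[0,0,0],1],[[-35,-26,0],[0,0,0],1],[[-35,-26,0],[0,0,0],1],[[-35,-26,0],[0,0,0],1],[[-20,-16,20],[0,0,0],1],[[-13,-10,30],[0,0,0],1],[[0,0,20],[0,0,2.7],1],[[0,0,10],[0,0,0],1],[[0,0,0],[0,0,0],1]]' 25 >/dev/null; python3 go.py .55 .1112 .05
python3 - <<'E'
from h import *
c=cam("side"); cv2.imwrite("pics/side1.png",cv2.resize(c["pixels"][130:290,220:420],None,fx=3,fy=3))
E
```

```text
t 2.8 pos [0.5489 0.1129 0.1512] shift [ -1.6  -1.3 101.2] yawy 72.52 tilt [-0.001 -0.    -1.   ] F [ 0.5  0.1 -0.2] open 0.0854 grip 0.0
```

View pics/side1.png

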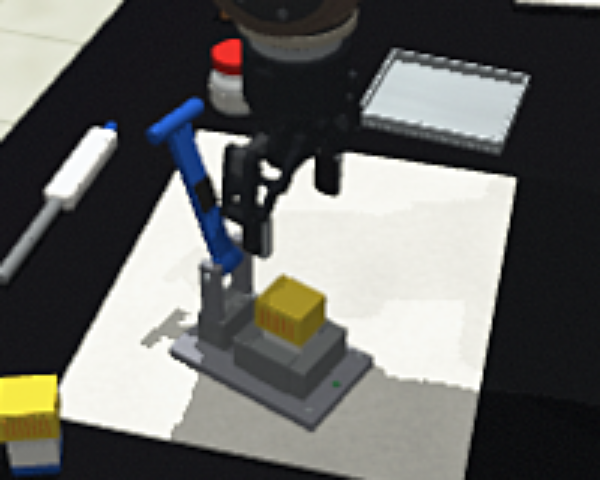

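The crop shows the open gripper above the yellow cap (crop 290,310), with the lever (200,180) leaning back clear of it. I'll go down and grip.

```bash
python3 -m inch '[[[-2,-1,20],[0,0,0],1],[[0,0,25],[0,0,0],1],[[0,0,25],[0,0,0],1],[[0,0,20],[0,0,0],1],[[0,0,10],[0,0,0],1],[[0,0,0],[0,0,0],1]]' 25 >/dev/null; python3 go.py .55 .1112 .05
python3 -m inch '[[[0,0,0],[0,0,0],0],[[0,0,0],[0,0,0],0],[[0,0,0],[0,0,0],0],[[0,0,0],[0,0,0],0],[[0,0,0],[0,0,0],0],[[0,0,0],[0,0,0],0],[[0,0,0],[0,0,0],0],[[0,0,0],[0,0,0],0]]' 25 >/dev/null; python3 go.py .55 .1112 .05
```

```text
t 3.6 pos [0.551  0.1118 0.0515] shift [ 0.7 -0.9  1.5] yawy 72.5 tilt [ 0.  0. -1.] F [-0.1 -0.4  0.3] open 0.0855 grip 0.0
t 4.6 pos [0.5511 0.1117 0.0518] shift [ 0.9 -0.8  1.8] yawy 72.47 tilt [ 0.001  0.    -1.   ] F [-1.3  0.2  6.5] open 0.0376 grip 32.2
```

```bash
python3 -m inch '[[[0,0,-4],[0,0,0],0],[[0,0,-8],[0,0,0],0],[[0,0,-10],[0,0,0],0],[[0,0,-10],[0,0,0],0],[[0,0,-10],[0,0,0],0],[[0,0,-15],[0,0,0],0],[[0,0,-20],[0,0,0],0],[[0,0,-20],[0,0,0],0],[[0,0,-20],[0,0,0],0],[[0,0,0],[0,0,0],0]]' 25 >/dev/null; python3 go.py .511 -.333 .168
python3 - <<'E'
from h import *
c=cam("side"); cv2.imwrite("pics/side2.png",cv2.resize(c["pixels"][130:290,220:420],None,fx=3,fy=3))
W=pts(c); hsv=cv2.cvtColor(c["pixels"],cv2.COLOR_BGR2HSV); y=cv2.inRange(hsv,(20,100,80),(35,255,255))>0
p=W[y&(abs(W[...,0]-.55)<.08)&(abs(W[...,1]-.11)<.08)]; print(len(p),np.round(np.percentile(p,[2,50,98],axis=0),3))
E
```

```text
t 5.85 pos [0.5514 0.1117 0.17  ] shift [ -95.4 -436.3    1.7] yawy 72.47 tilt [ 0.003  0.    -1.   ] F [-0.1  0.3 -1.5] open 0.0379 grip 31.6
247 [[0.526 0.09  0.177]
 [0.538 0.121 0.202]
 [0.577 0.138 0.265]]
```

View pics/side2.png

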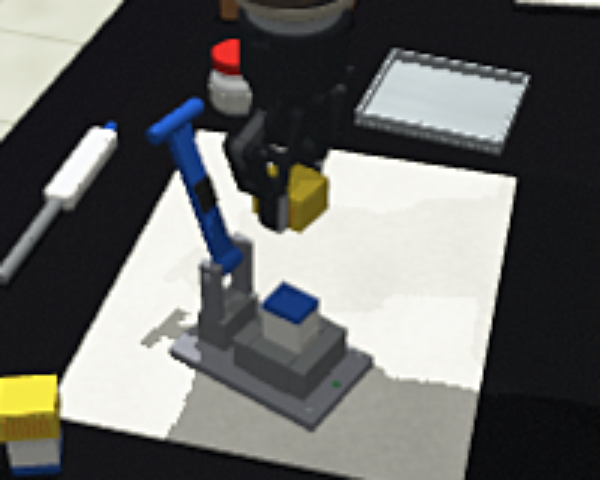

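The yellow cap (crop 305,195) is in the gripper. The cartridge's blue top (290,303) is still seated in the dock. Next I carry the cap to the tray.

```bash
python3 -m inch '[[[-4,-18,0],[0,0,0],0],[[-8,-36,0],[0,0,0],0],[[-8,-36,0],[0,0,0],0],[[-8,-36,0],[0,0,0],0],[[-8,-36,0],[0,0,0],0],[[-8,-36,0],[0,0,0],0],[[-8,-36,0],[0,0,0],0],[[-8,-36,0],[0,0,0],0],[[-8,-36,0],[0,0,0],0],[[-8,-36,0],[0,0,0],0]]' 25 >/dev/null
python3 -m inch '[[[-8,-36,0],[0,0,0],0],[[-8,-36,0],[0,0,0],0],[[-4,-22,10],[0,0,0],0],[[0,0,25],[0,0,0],0],[[0,0,30],[0,0,0],0],[[0,0,30],[0,0,0],0],[[0,0,25],[0,0,0],0],[[0,0,15],[0,0,0],0],[[0,0,0],[0,0,0],0]]' >/dev/null; python3 go.py .511 -.333 .008
python3 - <<'E'
from h import *
c=cam("side"); W=pts(c); hsv=cv2.cvtColor(c["pixels"],cv2.COLOR_BGR2HSV); y=cv2.inRange(hsv,(20,100,60),(35,255,255))>0
p=W[y&(abs(W[...,0]-.51)<.08)&(abs(W[...,1]+.33)<.08)]; print(len(p),np.round(np.percentile(p,[1,5,50,95],axis=0),3))
cv2.imwrite("pics/side3.png",cv2.resize(c["pixels"][80:210,300:430],None,fx=4,fy=4))
E
```

```text
t 8.275 pos [ 0.5105 -0.3326  0.0321] shift [-0.7 -0.2 24. ] yawy 72.47 tilt [-0.002  0.002 -1.   ] F [ 0.  -0.3 -0.6] open 0.0377 grip 31.6
126 [[ 0.484 -0.348  0.038]
 [ 0.486 -0.343  0.04 ]
 [ 0.498 -0.319  0.062]
 [ 0.547 -0.295  0.328]]
```

View pics/side3.png

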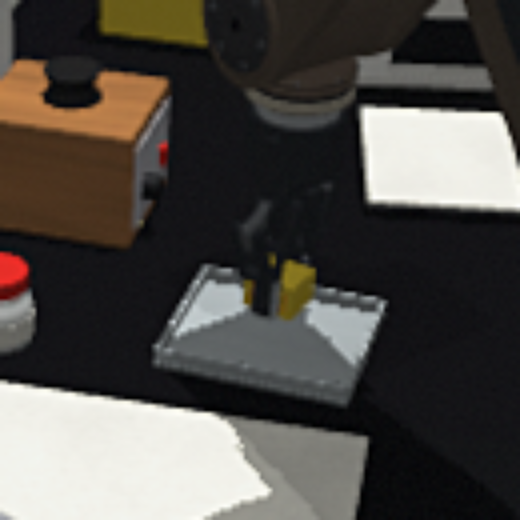

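The cap is over the middle of the tray (crop 285,290) with its underside about 36 mm up. I'll lower it until it touches.

```bash
python3 -m inch '[[[0,0,12],[0,0,0],0],[[0,0,8],[0,0,0],0],[[0,0,4],[0,0,0],0],[[0,0,2],[0,0,0],0],[[0,0,1],[0,0,0],0],[[0,0,0],[0,0,0],0]]' >/dev/null; python3 go.py .511 -.333 .0
python3 -m inch '[[[0,0,1],[0,0,0],0],[[0,0,1],[0,0,0],0],[[0,0,0],[0,0,0],0]]' >/dev/null; python3 go.py .511 -.333 .0
```

```text
t 9.075 pos [ 0.5112 -0.333   0.0064] shift [ 0.1 -0.   6.4] yawy 72.47 tilt [ 0. -0. -1.] F [-0.5 -0.2 -0.4] open 0.0375 grip 31.6
t 9.45 pos [ 0.511  -0.333   0.0042] shift [ 0.  -0.   4.2] yawy 72.47 tilt [-0.  0. -1.] F [-0.2 -0.8 -0.7] open 0.0379 grip 31.6
```

```bash
python3 -m inch '[[[0,0,1],[0,0,0],0],[[0,0,1],[0,0,0],0],[[0,0,0],[0,0,0],0]]' >/dev/null; python3 go.py .511 -.333 .0; python3 -m inch '[[[0,0,1],[0,0,0],0],[[0,0,0],[0,0,0],0]]' >/dev/null; python3 go.py .511 -.333 .0
```

```text
t 9.825 pos [ 0.5111 -0.333   0.0029] shift [ 0.1 -0.   2.9] yawy 72.48 tilt [ 0. -0. -1.] F [-2.   0.8  7.3] open 0.0374 grip 36.0
t 10.075 pos [ 0.5111 -0.333   0.0028] shift [ 0.1 -0.   2.8] yawy 72.47 tilt [ 0.001 -0.    -1.   ] F [-4.2  3.1 19. ] open 0.0377 grip 42.0
```

```bash
python3 -m inch '[[[0,0,-1.5],[0,0,0],0],[[0,0,0],[0,0,0],0.75],[[0,0,0],[0,0,0],0.75],[[0,0,0],[0,0,0],0.75],[[0,0,0],[0,0,0],0.75],[[0,0,0],[0,0,0],0.75],[[0,0,-5],[0,0,0],0.75],[[0,0,-15],[0,0,0],0.75],[[0,0,-20],[0,0,0],0.75],[[0,0,-25],[0,0,0],0.75]]' >/dev/null
python3 -m inch '[[[0,0,-30],[0,0,0],0],[[0,0,-30],[0,0,0],0],[[0,0,-30],[0,0,0],0],[[0,0,-30],[0,0,0],0],[[0,0,-30],[0,0,0],0],[[0,0,-30],[0,0,0],0],[[0,0,-15],[0,0,0],0]]' >/dev/null;python3 go.py .511 -.333 .3
python3 - <<'E'
from h import *
for n in("top","side"):
    c=cam(n); W=pts(c); hsv=cv2.cvtColor(c["pixels"],cv2.COLOR_BGR2HSV); X,Y,Z=np.moveaxis(W,-1,0)
    y=cv2.inRange(hsv,(20,100,60),(35,255,255))>0
    p=W[y&(abs(X-.51)<.08)&(abs(Y+.33)<.08)&(Z<.1)]; print(n,len(p),np.round(np.percentile(p,[2,50,98],axis=0),3).tolist())
    b=cv2.inRange(hsv,(95,120,50),(130,255,255))>0
    p=W[b&(abs(X-.64)<.09)&(abs(Y-.08)<.09)&(Z>.19)];print("handle",len(p),np.round(p.mean(0),4))
    p=W[b&(abs(X-.55)<.05)&(abs(Y-.11)<.05)&(Z>.06)&(Z<.1)&(X<.59)];print("cart",len(p),np.round(np.median(p,0),4))
    if n=="side": cv2.imwrite("pics/side4.png",cv2.resize(c["pixels"][80:290,220:430],None,fx=2.8,fy=2.8))
E
```

```text
t 12.2 pos [ 0.5111 -0.333   0.2653] shift [  0.1  -0.1 -34.7] yawy 72.48 tilt [ 0.002 -0.002 -1.   ] F [ 0.7  0.6 -0.2] open 0.0001 grip 0.0
top 270 [[0.487, -0.353, 0.008], [0.511, -0.331, 0.032], [0.534, -0.312, 0.038]]
handle 124 [0.6523 0.0765 0.212 ]
cart 159 [0.5492 0.1084 0.0806]
side 192 [[0.486, -0.351, 0.006], [0.509, -0.32, 0.03], [0.536, -0.308, 0.037]]
handle 187 [0.6528 0.0836 0.2097]
cart 150 [0.5504 0.1166 0.0818]
```

View pics/side4.png

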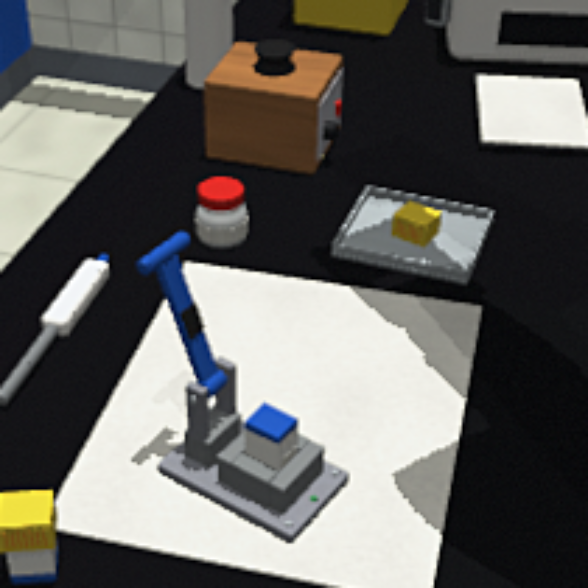

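The cap stands upright in the tray (crop 415,222), and the cartridge is bare and seated (272,430). The lever still leans back (165,250). Next I move the shut fingers to behind the handle.

```bash
cat > dock.py <<'E'
from h import *; import sys
s=sense(); R=s["ee_rot"]; p=s["position"]; o=np.array([.55,.1112]); ex=np.array([np.cos(np.radians(17.5)),-np.sin(np.radians(17.5))]); ey=np.array([-ex[1],ex[0]])
d=p[:2]-o; print("t",s["time_s"],"dock mm",np.round([d@ex*1e3,d@ey*1e3,p[2]*1e3],1),"F",s["force"].round(1),"toolx.ex",round(R[:2,0]@ex,3))
E
python3 dock.py; python3 go.py .698 .0645 .265
```

```text
t 12.3 dock mm [  96.7 -435.4  264.6] F [ 0.6 -1.   0.3] toolx.ex -1.0
t 12.3 pos [ 0.5113 -0.3331  0.2646] shift [-58.3 435.4  -0.7] yawy 72.47 tilt [ 0.002 -0.002 -1.   ] F [ 0.6 -1.   0.3] open -0.0 grip 0.0
```

```bash
python3 -m inch '[[[-4,18,0],[0,0,0],0],[[-6,38,0],[0,0,0],0],[[-6,38,0],[0,0,0],0],[[-6,38,0],[0,0,0],0],[[-6,38,0],[0,0,0],0],[[-6,38,0],[0,0,0],0],[[-6,38,0],[0,0,0],0],[[-6,38,0],[0,0,0],0],[[-6,38,0],[0,0,0],0],[[-6,38,0],[0,0,0],0]]' >/dev/null
python3 -m inch '[[[0,38,0],[0,0,0],0],[[0,25,0],[0,0,0],0],[[0,12,0],[0,0,0],0],[[0,0,20],[0,0,0],0],[[0,0,25],[0,0,0],0],[[0,0,20],[0,0,0],0],[[0,0,0],[0,0,0],0]]' >/dev/null; python3 dock.py
python3 - <<'E'
from h import *
c=cam("side"); cv2.imwrite("pics/side5.png",cv2.resize(c["pixels"][130:290,220:420],None,fx=3,fy=3))
E
```

```text
t 14.425 dock mm [154.2  -1.1 196.3] F [-0.5 -0.6  0.1] toolx.ex -1.0
```

View pics/side5.png

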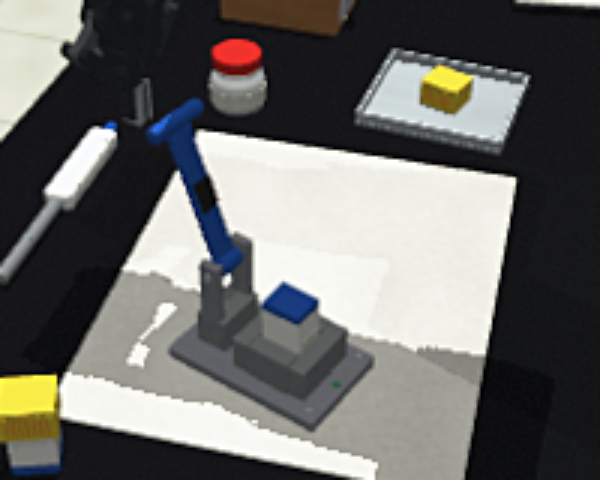

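The shut fingertips (crop 140,100) are behind the handle (180,120). Now I push towards dock −x.

```bash
python3 -m inch '[[[10,1,0],[0,0,0],0],[[10,0,0],[0,0,0],0],[[10,0,0],[0,0,0],0],[[12,0,0],[0,0,0],0],[[12,0,0],[0,0,0],0],[[12,0,0],[0,0,0],0]]' >/dev/null; python3 dock.py
python3 -m inch '[[[12,0,0],[0,0,0],0],[[12,0,0],[0,0,0],0],[[12,0,0],[0,0,0],0],[[12,0,0],[0,0,0],0],[[12,0,0],[0,0,0],0]]' >/dev/null; python3 dock.py
python3 - <<'E'
from h import *
c=cam("side"); cv2.imwrite("pics/side6.png",cv2.resize(c["pixels"][130:290,220:420],None,fx=3,fy=3))
E
```

```text
t 15.225 dock mm [ 87.8   0.7 197.9] F [ 1.2 -1.3  0.8] toolx.ex -1.0
t 15.85 dock mm [ 27.9   0.7 197.8] F [ 0.3 -0.6  0.1] toolx.ex -1.0
```

View pics/side6.png

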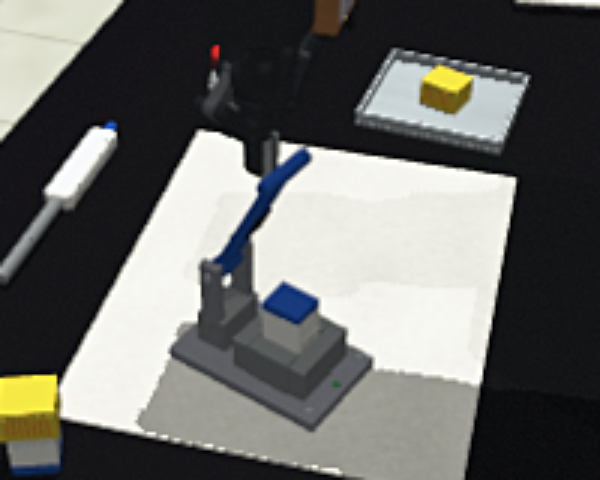

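The lever is past upright and pushed by the fingertip (crop 260,160). I'll carry on over its top and follow the arc down.

```bash
python3 -m inch '[[[12,0,0],[0,0,0],0],[[12,0,0],[0,0,0],0],[[12,0,0],[0,0,0],0],[[10,0,0],[0,0,0],0],[[0,0,0],[0,0,0],0]]' >/dev/null; python3 dock.py
python3 -m inch '[[[8,0,9],[0,0,0],0],[[8,0,10],[0,0,0],0],[[6,0,10],[0,0,0],0],[[6,0,11],[0,0,0],0],[[6,0,12],[0,0,0],0]]' >/dev/null; python3 dock.py
python3 - <<'E'
from h import *
c=cam("side"); cv2.imwrite("pics/side7.png",cv2.resize(c["pixels"][130:290,220:420],None,fx=3,fy=3))
E
```

```text
t 16.525 dock mm [-18.1   0.8 197.9] F [ 0.2 -0.8  0.3] toolx.ex -1.0
t 17.15 dock mm [-51.5   0.7 145. ] F [-0.3  0.1  0.6] toolx.ex -1.0
```

View pics/side7.png

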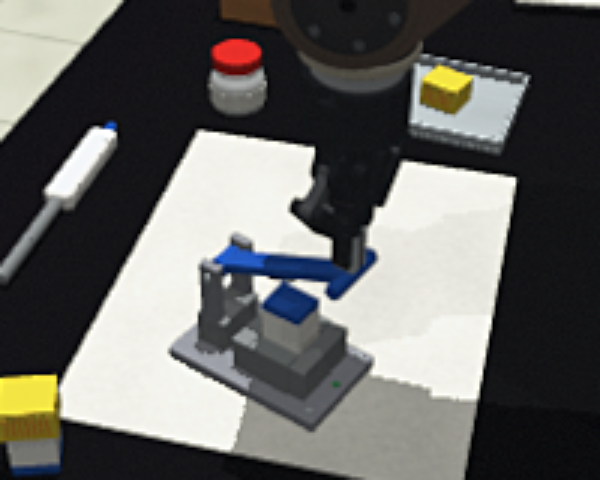

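The fingertip presses on the handle's top (crop 350,265), and the lever is about 0.4 rad from shut. I'll continue down.

```bash
python3 -m inch '[[[4,0,10],[0,0,0],0],[[3,0,10],[0,0,0],0],[[2,0,10],[0,0,0],0],[[1,0,8],[0,0,0],0],[[0,0,5],[0,0,0],0],[[0,0,2],[0,0,0],0],[[0,0,0],[0,0,0],0]]' >/dev/null; python3 dock.py
python3 -m inch '[[[0,0,1],[0,0,0],0],[[0,0,1],[0,0,0],0],[[0,0,0],[0,0,0],0]]' >/dev/null; python3 dock.py
```

```text
t 18.075 dock mm [-61.2   0.8 100.8] F [-0.1  0.1  0.1] toolx.ex -1.0
t 18.45 dock mm [-61.2   0.8  98.8] F [-0.4  0.6  1.1] toolx.ex -1.0
```

```bash
python3 -m inch '[[[0,0,1],[0,0,0],0],[[0,0,1],[0,0,0],0],[[0,0,0],[0,0,0],0]]' >/dev/null; python3 dock.py
python3 -m inch '[[[0,0,1],[0,0,0],0],[[0,0,0],[0,0,0],0]]' >/dev/null; python3 dock.py
```

```text
t 18.825 dock mm [-61.3   0.8  96.9] F [-0.6  0.3  2.4] toolx.ex -1.0
t 19.075 dock mm [-61.3   0.8  96.4] F [-2.   0.1 10.2] toolx.ex -1.0
```

Firm contact at 96.4 mm, which matches the shut handle's top. I'll retreat and check.

```bash
python3 -m inch '[[[0,0,0.5],[0,0,0],0],[[0,0,0],[0,0,0],0],[[0,0,-10],[0,0,0],0],[[0,0,-25],[0,0,0],0],[[0,0,-30],[0,0,0],0],[[0,-30,-30],[0,0,0],0],[[0,-35,-20],[0,0,0],0],[[0,-35,0],[0,0,0],0],[[0,-35,0],[0,0,0],0],[[0,-20,0],[0,0,0],0]]' >/dev/null; python3 -m inch '[[[0,0,0],[0,0,0],0],[[0,0,0],[0,0,0],0]]' >/dev/null; python3 dock.py
python3 - <<'E'
from h import *
for n in("top","side"):
    c=cam(n); W=pts(c); hsv=cv2.cvtColor(c["pixels"],cv2.COLOR_BGR2HSV); X,Y,Z=np.moveaxis(W,-1,0)
    b=cv2.inRange(hsv,(95,120,50),(130,255,255))>0; dx=(X-.55)*.954-(Y-.1112)*.301; dy=(X-.55)*.301+(Y-.1112)*.954
    for a,e in((-75,-55),(-50,-25),(-20,20),(25,55)):
        p=W[b&(dx*1e3>a)&(dx*1e3<e)&(abs(dy)<.012)&(Z>.085)]; print(n,a,len(p),np.round(np.percentile(p[:,2],[50,90]),4) if len(p) else "")
    y=cv2.inRange(hsv,(20,100,60),(35,255,255))>0
    p=W[y&(abs(X-.51)<.08)&(abs(Y+.33)<.08)&(Z<.1)]; print("cap",np.round(np.percentile(p,[2,50,98],axis=0),3).tolist())
    if n=="side": cv2.imwrite("pics/side8.png",cv2.resize(c["pixels"][80:290,220:430],None,fx=2.8,fy=2.8))
E
```

```text
t 20.575 dock mm [ -61.4 -153.8  210.3] F [0.3 0.7 0.5] toolx.ex -1.0
top -75 49 [0.0945 0.0972]
top -50 80 [0.0947 0.0969]
top -20 126 [0.0943 0.0966]
top 25 93 [0.0943 0.0966]
cap [[0.487, -0.354, 0.013], [0.51, -0.331, 0.032], [0.533, -0.313, 0.038]]
side -75 52 [0.0959 0.0982]
side -50 74 [0.0956 0.0973]
side -20 111 [0.096  0.0975]
side 25 83 [0.0958 0.0979]
cap [[0.496, -0.351, 0.005], [0.517, -0.319, 0.03], [0.536, -0.307, 0.037]]
```

View pics/side8.png

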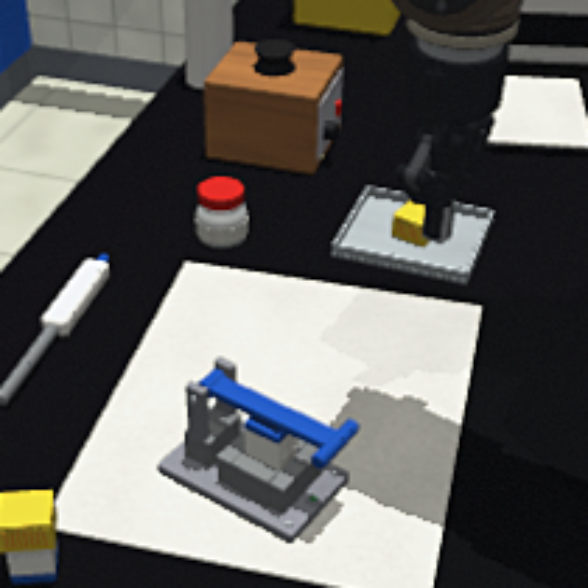

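The lever lies level across the seated cartridge (crop 280,410) at the same height along its whole length. The cap is in the tray (410,222), and the jar and spare are untouched.

```bash
python3 -c "from station import ctrl; print(ctrl.sign_off())"
```

```text
the job is handed in; nothing more can be done
None
```

The cap is in the steel tray, open side down. The clamp lever is fully shut over the seated cartridge, the spare cartridge and jar were not touched, and the job was handed in at about 21 s of the 54 s allowed.

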